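# Take the fuse carrier out of the bench supply box

## Task

On the bench supply box, slide the steel safety tongue fully back off the fuse carrier by its upright grip. Then pinch the carrier's two side catches together, lift the carrier straight out of its socket, and finish while still holding it by the pinched catches, upright and still in the air, with its underside at least 6 cm above the socket's opening and touching nothing but the fingers. Leave everything else on the bench where it is.

Things in the scene. Friction and masses are not known exactly. Their poses are not given: they have to be found in the camera images.
- dock: Fixed level grey supply box, 120 (x) x 250 (y) mm. Origin: on the bench under the centre of the carrier's socket. Low part with the socket: y = -50 to +34 mm, top 50 mm above the bench. Raised housing: y = +34 to +200 mm, top 112 mm above the bench, with two strips (tops at 121 mm, x = 17 to 23 mm either side) that guide the safety tongue.
- carrier: Loose fuse carrier, about 0.25 kg: upright off-white block 40 (x) x 44 (y) x 95 (z) mm with a black catch plate on its -x and +x sides. Origin: centre of its underside; axes as the box's. Seated, its underside is 12 mm and its top 107 mm above the bench. The fingers' grip on the pressed catches carries it.
- catch_near (a joint): Catch on the carrier's -x side: 0 = sprung out (locked), 0.006 m = pressed in to its stop. Spring 3 N at 0, 6 N at the stop. Its hook is free of the socket's lip from 0.0035 m; the carrier lifts only with both catches pressed beyond this.
- catch_far (a joint): The same catch on the carrier's +x side, pressed towards -x.
- catch_near_pad (a point): Middle of the pressing area on the flat outer face of the -x catch plate, 70 mm above the carrier's underside. The plate is 22 mm wide (y), 4 mm thick, and free to press from 50 to 100 mm above the bench while seated. The two outer faces are 60 mm apart sprung out, 48 mm with both pressed home.
- catch_far_pad (a point): The same point on the +x catch's outer face.
- keeper (a joint): Safety tongue: steel strip 30 mm wide, 8 mm thick, underside 113 mm above the bench, sliding level along the box's +y. 0 = over the carrier's top (tip at box y = -18 mm), 0.070 m = fully back at its stop (tip at y = +52 mm, clear of the carrier). Friction about 2 N; it stays where it is left.
- keeper_grip (a point): Middle of the upright black grip block on the tongue, 141 mm above the bench. The block is 20 (box x) x 24 (box y) mm, 121 to 153 mm above the bench, at box x = 0, y = 80 mm + the tongue's joint value. Pinch it across box x from above, or push it along box +y.
- screwdriver: Bystander: screwdriver about 170 mm long lying beside the box's -x side. Origin under its middle, on the bench.
- spool: Bystander: metal spool, 56 mm across, 44 mm high, standing beside the box's +x side. Origin: centre of its underside.
- board: Bystander: green circuit board, 70 x 100 mm, up to 18 mm high, lying beside the box's +x side. Origin: centre of its underside.
- parts_tray: Bystander: small open black tray with four compartments, 90 x 70 x 28 mm, beyond the box's -y end. Origin: centre of its underside.
- meter: Bystander: hand multimeter lying flat, 85 x 170 x 46 mm, to the left. Origin: centre of its underside.
- flux: Bystander: small white bottle, 48 mm across, 100 mm high, to the right. Origin: centre of its underside.
- socket (a point): Centre of the socket's opening in the box's low top, 50 mm above the bench; axes as the box's. The socket guides the carrier straight up with 1.5 mm play all round; its 8 mm thick lips (42 to 50 mm above the bench) hold the catches' hooks down.
Not all that is in view belongs to the job. What is shaped like the carrier but orange is not meant.

How it is judged:
On the way, in this order (a step that is already met when the one before it is completed fails the run):
1. the safety tongue is slid fully back (within 8 mm of its stop) (value of joint keeper above 0.062 m), for 0.2 s.
2. both side catches are pinched in by the fingers (value of joint each of catch_near, catch_far above 0.0035 m and contact force between carrier and the fingers above 2 N), for 0.2 s.
At the end, for the whole second after the job is handed in: The carrier is held by the fingers on its two pinched catches (each pressed by over 3 mm), its underside over 100 mm above the bench (50 mm above the socket's opening), within 0.25 rad of upright, still, touching neither the box nor any bystander; the tongue is still back (joint over 0.055 m) (height (world z) of carrier above 0.1 m and angle between carrier's own z axis and vertical below 0.25 rad and linear speed of carrier below 0.03 m/s and value of joint each of catch_near, catch_far above 0.003 m and contact force between carrier and the fingers above 2 N and contact force between carrier and dock below 0.2 N and contact force between carrier and screwdriver below 0.2 N and contact force between carrier and spool below 0.2 N and contact force between carrier and board below 0.2 N and contact force between carrier and parts_tray below 0.2 N and contact force between carrier and meter below 0.2 N and contact force between carrier and flux below 0.2 N and value of joint keeper above 0.055 m); the arm keeps its last pose, push and grip.
It fails at once if a bystander is moved by more than 30 mm (distance of any of screwdriver, spool, board, parts_tray, meter, flux from where it was at the start of the episode above 0.03 m).
It also fails if it takes over 51 s, if anything falls off the work surface, if the arm or the gripper's body presses on something with over 40 N, if the wrist force passes 120 N, or if a joint passes its speed limit or range.

## Robot

A 6-joint arm with a two-finger parallel gripper is mounted at the origin on the work surface. World frame = base frame: x ahead of the robot, y to its left, z up, the work surface at z = 0. Lengths are in m, angles in rad, forces in N, time in s.
With the tool pointing down it reaches from about 0.275 to 0.875 m from the base axis. Payload 12.5 kg.
Tool frame: the origin (TCP) lies at the very end of the fingers, on their centre line; the grasp point (between the pads) lies 19 mm behind it; x points along the fingers, y is the direction in which the jaws open and shut, and the axes are right-handed (so a half turn about x gives the same grasp; the last joint's range is limited). The gripper opens to 85 mm and grips with 20 to 120 N. Pads are 22 mm wide; open, the fingers measure 114 mm over their backs; the gripper's body (76 mm by 85 mm) begins 54 mm behind the grasp point. The pads swing forward as they close: fully open they stand 13 mm farther back than shut.
Start: joints at [-1.276, 0.351, 1.652, -0, 1.139, -0.085], TCP at [0.204, -0.511, 0.231] pointing down, gripper open.
Joint ranges: [-2.75, 2.75], [-0.79, 2.1], [0.01, 2.65], [-1.57, 4.71], [0.07, 3.14], [-2.87, 2.87]. Speed limits (rad/s): [2.22, 2.22, 2.79, 3.14, 3.14, 3.14].

## Interface

Orientations are given as a 3x3 rotation matrix whose columns are the frame's x, y, z axes.
In Python, from bench import manip gives the robot as it stands. Calls block until the motion is done:
- manip.move_ptp(position, orientation): joint-space move of the TCP to a pose.
- manip.move_l(position, attitude=None, max_speed=0.15): straight line of the TCP; attitude=None keeps the orientation; max_speed is the mean speed in m/s.
- manip.move_j(angles): joint-space move.
- manip.set_gripper(opening, effort=None): opening from 0.0 (shut) to 1.0 (fully open); effort is the grip in N (None keeps the last); returns when the fingers have stopped.
- manip.dwell(seconds).
- manip.inverse_kinematics(position, orientation): joint angles nearest the present ones, or None.
- manip.grab_frame(name): name is "scene" or "top" or "wrist"; returns (picture, depth): 400x640x3 uint8, red, green, blue; 400x640 float32, m along the optical axis (not along the pixel's ray), 0 where there is no reading.
- manip.get_calibration(name): a dict with "camera_matrix" (3x3 intrinsics, pixels), "R" (3x3) and "t" (3): a world point X has camera coordinates R X + t. Camera axes: x right, y down, z forward; pixel columns grow to the right and rows downward; lengths in m; the calibration is good to about 2 mm. A picture is of the moment at which its call begins: read the wrist's pose just before it. get_calibration takes no time and is no camera call; for the wrist camera it gives the pose at the moment of the call.
A pose or a line that the arm cannot do raises manip.Unreachable and nothing moves.
- manip.sign_off(): hands the job in, once; it reports no verdict.
Trained networks look in the newest picture that a camera, given by its name, has taken for a name from the list of things; names that differ only in an ending like _2 or _b are one class to them, and where a whole thing is asked for, a point or a joint stands for the part that bears it (a point fixed in the world has none). Each returns a list of dicts, best first, with "confidence" (0 to 1); they miss things now and then, are a little off and sometimes report something else, mostly with a low value. They report only what shows in the picture. A call takes as long as a camera call. They do not tell look-alikes from the thing itself.
- manip.look_for(camera, name): "at" ([x, y, z] in m, in world coordinates, good to about 4 mm: the middle of the surface that is visible of it).
Readings, each from a call of its own:
- manip.current_time(): time.
- manip.current_qpos(): joint angles.
- manip.current_joint_vel(): joint speeds.
- manip.current_joint_torque(): joint torques, N m.
- manip.current_ee_pos(): TCP position.
- manip.current_tcp_rot(): TCP orientation.
- manip.current_force(): force on the tool from outside, world axes, zero at the start.
- manip.current_ft_torque(): the same for the moment, N m.
- manip.current_grip_width(): opening from 0.0 (shut) to 1.0 (fully open).
Only numpy, scipy, OpenCV 4.12 (cv2) and the standard library are available. Lean on these libraries where they do the work, as an engineer would, in place of code of your own. Each camera call takes 0.05 s, during which the arm holds its last target. There are 200 camera calls.

## Working session

There is one attempt and no reset: what is moved stays moved. The work goes in short steps, each a Python script; the robot and the scene stay as the last script left them, time stands still between calls to the robot, and variables do not carry over. Pictures are saved under pics/ and viewed, on a budget of 10 in all, crops included, one or two more only if the job needs it, and the job is handed in when it is done.

```bash
mkdir -p pics; ls; python3 - <<'E'
from bench import manip as m
import cv2
for c in ["scene","top"]:
    p,d=m.grab_frame(c); cv2.imwrite(f"pics/{c}0.png",p[:,:,::-1])
    for n in ["dock","carrier","catch_near_pad","catch_far_pad","keeper_grip","keeper","socket"]:
        try: print(c,n,[(r["at"],round(r["confidence"],2)) for r in m.look_for(c,n)][:3])
        except Exception as e: print(c,n,e)
print(m.current_time(),m.current_tcp_rot())
E
```

```text
pics
scene dock [([0.5989, 0.1243, 0.113], 0.97)]
scene carrier [([0.3462, 0.0851, 0.0753], 0.82), ([0.7129, 0.091, 0.003], 0.62), ([0.5504, 0.0399, 0.0942], 0.56)]
scene catch_near_pad []
scene catch_far_pad [([0.348, 0.0614, 0.0494], 0.42)]
scene keeper_grip [([0.5636, 0.1004, 0.124], 0.73), ([0.4299, 0.0828, 0.0192], 0.43)]
scene keeper [([0.5645, 0.0987, 0.1199], 0.9), ([0.4759, -0.0592, 0.0087], 0.36)]
scene socket [([0.6035, 0.1217, 0.1091], 0.75)]
top dock [([0.5691, 0.119, 0.1112], 0.69)]
top carrier [([0.5201, 0.0468, 0.1066], 0.74), ([0.3339, 0.0841, 0.0917], 0.63)]
top catch_near_pad []
top catch_far_pad []
top keeper_grip [([0.5601, 0.0979, 0.12], 0.87)]
top keeper [([0.5552, 0.0978, 0.1184], 0.65)]
top socket [([0.5705, 0.1208, 0.1147], 0.72)]
0.8 [[-4.05779628e-05  3.70752137e-01 -9.28731851e-01]
 [ 2.15370079e-05 -9.28731851e-01 -3.70752138e-01]
 [-9.99999999e-01 -3.50464717e-05  2.97011548e-05]]
```

View pics/scene0.png

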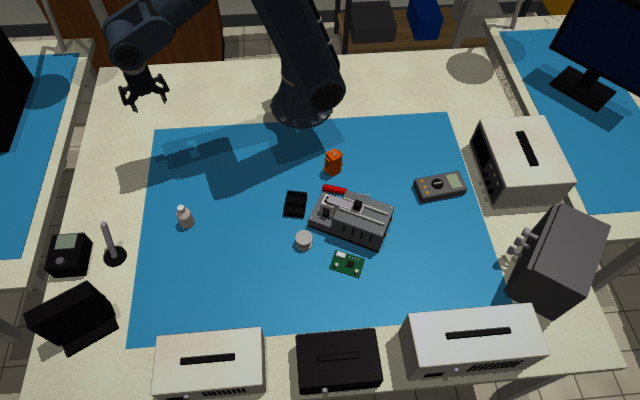

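View pics/top0.png

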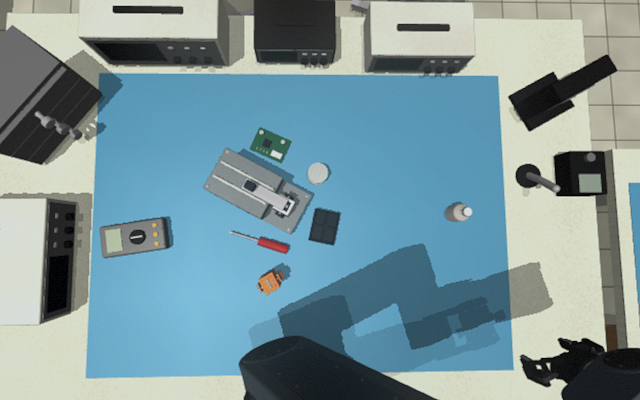

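The scene view has the box at about (350,215) with the tongue's black grip at (357,205). The top view has the box at (258,190), the grip at (250,185), the white carrier at (289,203) and the orange look-alike at (270,280), which isn't the target. Next I'll measure the box from the top camera's depth and take a wrist view from above it.

```bash
cat > h.py <<'E'
from bench import manip as m
import numpy as np, cv2
def cloud(d,cal):
    K=cal["camera_matrix"]; v,u=np.indices(d.shape)
    c=np.stack([(u-K[0,2])/K[0,0]*d,(v-K[1,2])/K[1,1]*d,d],-1)
    return (c-cal["t"])@cal["R"]      # R^T (c-t)
def rot(yaw):  # box yaw -> tool down, jaws along box x
    x=np.array([0,0,-1.]); y=np.array([np.cos(yaw),np.sin(yaw),0]); return np.stack([x,y,np.cross(x,y)],1)
def rect(P,mask):
    q=(P[mask][:,:2]*1000).astype(np.float32); return cv2.minAreaRect(q)
E
python3 - <<'E'
from h import *
cal=m.get_calibration("top"); p,d=m.grab_frame("top"); P=cloud(d,cal)
roi=(d>0)&(abs(P[...,0]-.57)<.2)&(abs(P[...,1]-.1)<.2)
lab=lambda a:a.astype(np.uint8)
def big(mk):
    n,l,s,_=cv2.connectedComponentsWithStats(lab(mk)); return l==1+np.argmax(s[1:,4])
for lo,hi in [(.045,.056),(.105,.117),(.02,.2)]:
    mk=big(roi&(P[...,2]>lo)&(P[...,2]<hi)); print(lo,hi,mk.sum(),rect(P,mk))
mk=big(roi&(P[...,2]>.13)&(P[...,2]<.17)); print("grip",P[mk].mean(0),mk.sum(),rect(P,mk))
for s in (0,np.pi):
  for pos in ([.5,.03,.38],[.53,.05,.33]):
    q=m.inverse_kinematics(pos,rot(np.deg2rad(-30)+s)); print(s,pos,q)
E
```

```text
0.045 0.056 982 ((528.9100341796875, 43.82386016845703), (84.46650695800781, 120.03948974609375), 61.45576477050781)
0.105 0.117 2335 ((588.6175537109375, 153.31314086914062), (166.27833557128906, 120.1663589477539), 61.43950653076172)
0.02 0.2 4554 ((568.05810546875, 116.76712036132812), (250.1221923828125, 121.13227081298828), 61.390560150146484)
grip [0.57594792 0.13116857 0.15190272] 96 ((576.6219482421875, 132.27101135253906), (24.366003036499023, 20.27780532836914), 62.665008544921875)
0 [0.5, 0.03, 0.38] [-3.30387541e-02  1.43478221e-01  1.55494582e+00 -4.44089210e-16
  1.44316861e+00  4.90560022e-01]
0 [0.53, 0.05, 0.33] [ 6.60176573e-03  2.33605572e-01  1.56342138e+00 -4.44089210e-16
  1.34456570e+00  5.30200541e-01]
3.141592653589793 [0.5, 0.03, 0.38] [-3.30387541e-02  1.43478221e-01  1.55494582e+00 -4.44089210e-16
  1.44316861e+00 -2.65103263e+00]
3.141592653589793 [0.53, 0.05, 0.33] [ 6.60176573e-03  2.33605572e-01  1.56342138e+00 -4.44089210e-16
  1.34456570e+00 -2.61139211e+00]
```

Sizes match the given ones: low part 84.5×120, housing 166×120, grip 24.4×20.3 at z 0.152. That puts the box yaw at −28.56° and the origin at about (0.5326, 0.0508). The tongue appears to start at about +12 mm. I'll check this with the wrist camera.

```bash
cat >> h.py <<'E'
YAW=np.deg2rad(61.44-90); O=np.array([.5326,.0508])
EX=np.array([np.cos(YAW),np.sin(YAW)]); EY=np.array([-EX[1],EX[0]])
def W(x,y,z): return np.r_[O+x*EX+y*EY,z]   # box -> world
def B(P): q=P[...,:2]-O; return np.stack([q@EX,q@EY,P[...,2]],-1)
R=rot(YAW)
E
python3 - <<'E'
from h import *
m.move_ptp(W(0,60,.36) if 0 else W(0,.04,.36),R)
cal=m.get_calibration("wrist"); p,d=m.grab_frame("wrist"); cv2.imwrite("pics/w0.png",p[:,:,::-1])
b=B(cloud(d,cal)); z=b[...,2]; ok=d>0
g=p.astype(int).mean(-1)
def box(n,mk):
    q=b[mk]; print(n,mk.sum(),np.percentile(q,[2,50,98],axis=0).round(4).tolist())
near=ok&(abs(b[...,0])<.06)&(b[...,1]>-.06)&(b[...,1]<.2)
box("grip",near&(z>.14)); 
box("tongue",near&(z>.118)&(z<.126)&(abs(b[...,0])<.0165))
box("carrier",near&(z>.1)&(z<.111)&(b[...,1]<.03))
box("low",near&(z>.045)&(z<.054)&(b[...,1]<.03))
box("catches",near&(z>.055)&(z<.098)&(b[...,1]<.03)&(abs(b[...,0])<.035))
print(m.current_time(),m.current_ee_pos(),m.current_force())
E
```

```text
grip 29712 [[-0.0592, 0.0318, 0.3776], [-0.0027, 0.0508, 0.4383], [0.0573, 0.0595, 0.4555]]
tongue 1794 [[-0.0161, -0.003, 0.1195], [0.0004, 0.0504, 0.1212], [0.016, 0.1485, 0.1228]]
carrier 394 [[-0.0262, -0.0215, 0.1002], [0.001, -0.0105, 0.1072], [0.0297, 0.0209, 0.1099]]
low 1857 [[-0.0565, -0.0506, 0.0484], [-0.0039, -0.0195, 0.0502], [0.0586, 0.0196, 0.0521]]
catches 137 [[-0.0275, -0.0085, 0.0562], [-0.0153, 0.0098, 0.0837], [0.0315, 0.0214, 0.0973]]
3.3917 [0.55181669 0.08523227 0.35984452] [ 0.48710439 -0.82421869 -0.08667916]
```

View pics/w0.png

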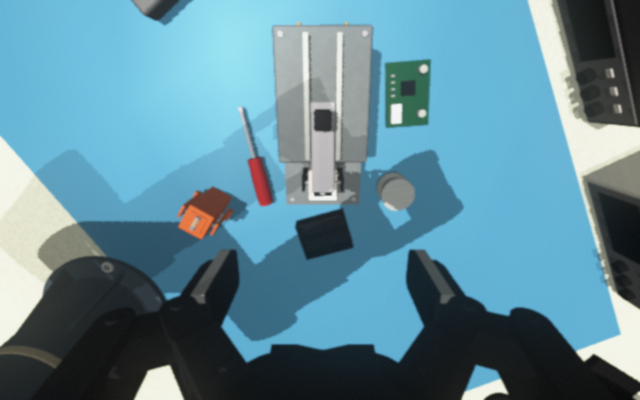

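The wrist view shows the tongue's grip at (322,120), its tip at (322,190), and the carrier with dark catches at (305,180) and (342,180). The screwdriver, spool and tray are clear of the jaws. The tongue tip sits at y≈−4 mm, so the joint is at about 0.013. Now I'll pinch the grip and slide it.

```bash
python3 - <<'E'
from h import *
m.move_l(W(0,.0928,.21),R,.2); m.move_l(W(0,.0928,.135),None,.1)
print(m.current_force()); m.set_gripper(0,25)
w=m.current_grip_width(); print("w",w,w*85,m.current_force())
m.move_l(W(0,.1495,.135),None,.08); print(B(m.current_ee_pos()),m.current_force(),m.current_grip_width())
m.dwell(.3); print(m.current_force())
m.set_gripper(1); m.move_l(W(0,.1495,.24),None,.2); m.move_l(W(0,.06,.34),None,.2)
cal=m.get_calibration("wrist"); p,d=m.grab_frame("wrist"); cv2.imwrite("pics/w1.png",cv2.resize(p[0:240,200:460,::-1],None,fx=3,fy=2.5))
np.savez("w1.npz",p=p,d=d,**cal)
b=B(cloud(d,cal)); z=b[...,2]; near=(d>0)&(abs(b[...,0])<.06)&(b[...,1]>-.06)&(b[...,1]<.2)
def box(n,mk):
    q=b[mk]; print(n,mk.sum(),np.percentile(q,[1,50,99],axis=0).round(4).tolist())
box("grip",near&(z>.14)&(z<.17))
box("tongue",near&(z>.118)&(z<.126)&(abs(b[...,0])<.0165))
box("carriertop",near&(z>.104)&(z<.111)&(b[...,1]<.03))
for s in (-1,1): box("catch",near&(z>.055)&(z<.108)&(abs(b[...,1])<.01)&(s*b[...,0]>.022)&(abs(b[...,0])<.036))
box("low",near&(z>.045)&(z<.054)&(b[...,1]<.03))
print(m.current_time())
E
```

```text
[ 0.24747742 -0.13789566  0.57893072]
w 0.22721917614917625 19.31362997267998 [ 1.96189397 -2.1883321   1.95782498]
[0.00033701 0.1500494  0.13519782] [ 1.77537337 -7.01659543  4.93248308] 0.22733998692466412
[ 1.03061652 -7.29032448  4.73874764]
grip 448 [[-0.0085, 0.1378, 0.1498], [0.002, 0.1498, 0.153], [0.0115, 0.1606, 0.1546]]
tongue 2207 [[-0.0163, 0.0519, 0.1193], [0.0, 0.1053, 0.1212], [0.0162, 0.1687, 0.1229]]
carriertop 830 [[-0.0177, -0.0211, 0.1052], [0.0014, 0.0015, 0.1078], [0.0217, 0.0211, 0.1107]]
catch 80 [[-0.0284, -0.009, 0.0576], [-0.0249, 0.0017, 0.0965], [-0.0225, 0.01, 0.1021]]
catch 85 [[0.024, -0.0091, 0.0673], [0.029, 0.0017, 0.0955], [0.0326, 0.0099, 0.1017]]
low 1629 [[-0.0571, -0.0496, 0.0479], [-0.0192, -0.0199, 0.0502], [0.0592, 0.0157, 0.0525]]
9.2
```

View pics/w1.png

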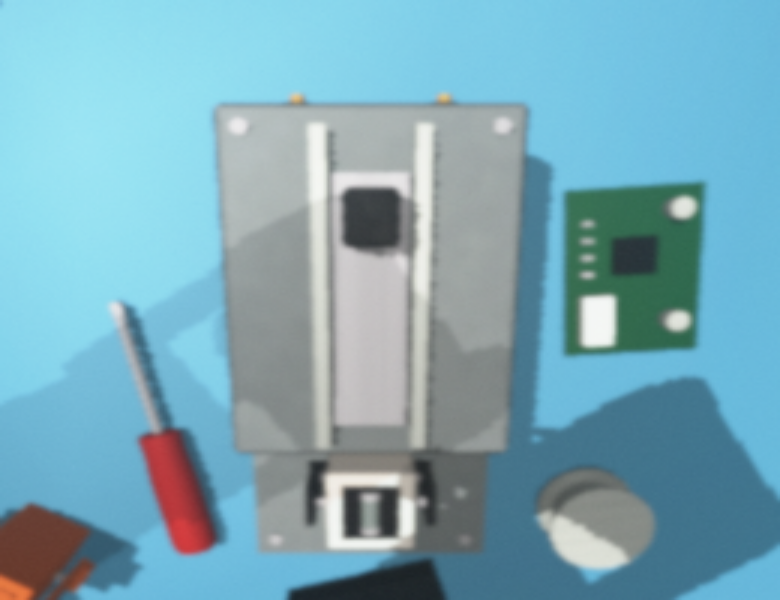

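The tongue is fully back: grip at y=0.150, tip at y=0.052, joint ≈0.070. The carrier at (370,510) in the crop is now uncovered, with its catches at (317,495) and (427,495). The wrist view has a bias of about +1.5 mm in x, since it shifts the grip and low top by the same amount, so I'll use x≈0.5 mm. Now the pinch.

```bash
python3 - <<'E'
from h import *
c=np.load("w1.npz"); print("cam wrt TCP",B(-c["R"].T@c["t"])-np.array([0,.06,.34]))
x=.0005
m.move_l(W(x,0,.20),R,.2); m.move_l(W(x,0,.064),None,.08)
f0=m.current_force(); print("f0",f0)
m.set_gripper(0,50); m.dwell(.3)
w=m.current_grip_width(); f=m.current_force()-f0
print("width mm",w*85,"dF box",f[:2]@EX,f[:2]@EY,f[2],B(m.current_ee_pos()),m.current_time())
p,d=m.grab_frame("scene"); 
cv2.imwrite("pics/s1.png",cv2.resize(p[130:280,250:450,::-1],None,fx=4,fy=4))
E
```

```text
cam wrt TCP [0.00050925 0.08232199 0.14139858]
f0 [-0.73814719 -0.65383928  0.54294138]
width mm 43.28196625829757 dF box -4.555844902198228 -0.61708028166509 17.235193740705096 [0.00076578 0.00026055 0.06539744] 12.75
```

View pics/s1.png

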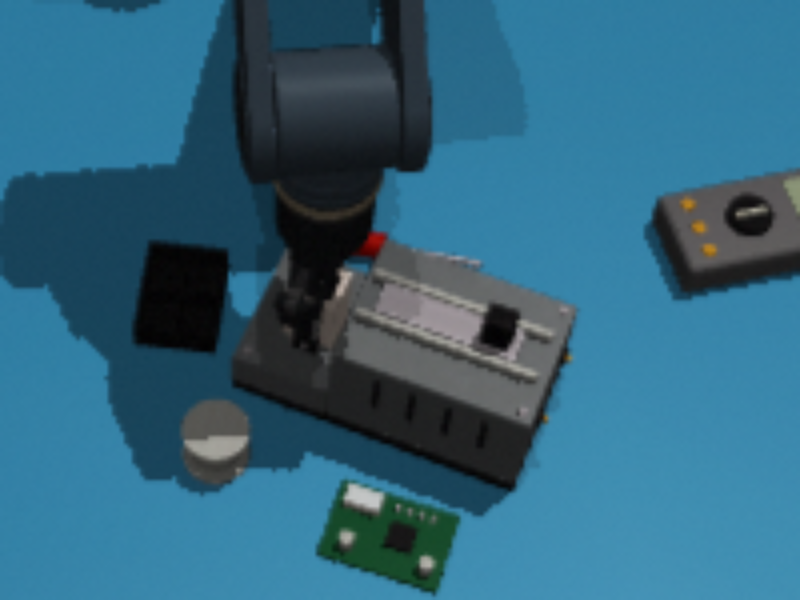

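```bash
python3 - <<'E'
from h import *
cal=m.get_calibration("wrist"); p,d=m.grab_frame("wrist"); cv2.imwrite("pics/w2.png",p[:,:,::-1])
E
```

```text
(no output)
```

View pics/w2.png

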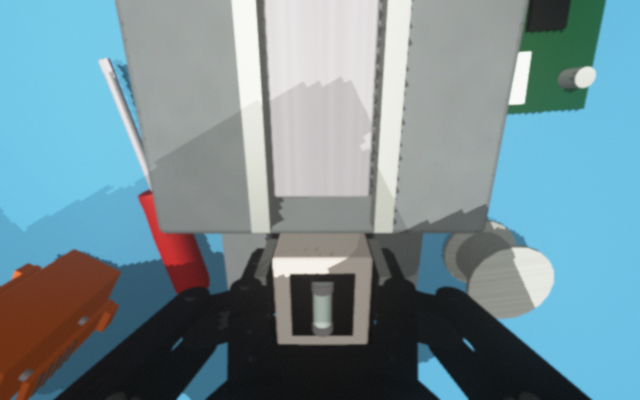

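In the wrist view the fingers sit symmetrically on both catches (about (255,275) and (390,275)) with the carrier between them, and the tongue is well back. I'll lift in small steps and watch the force.

```bash
python3 - <<'E'
from h import *
x=.0005
for dz in (.003,.006,.010,.016,.025):
    m.move_l(W(x,0,.064+dz),None,.04); f=m.current_force()
    print(dz,f[:2]@EX,f[:2]@EY,f[2],m.current_grip_width()*85,B(m.current_ee_pos())[2])
    if f[2]<-25: break
print(m.current_time())
E
```

```text
0.003 -0.232628365095059 -0.5495015284356617 -2.807813577216578 42.255309142491946 0.06686717441830524
0.006 -0.067200254789081 -0.11932557713825329 -2.748922672313563 42.09730490315316 0.06994790536805617
0.01 -0.5773481245307728 -0.1907802253507435 -2.128009329182146 42.22225069965443 0.0742441650517037
0.016 -0.5287135662173625 0.1109602198494944 -1.4747065307018747 42.35322251912141 0.08032784751206444
0.025 -0.0870345369421533 0.06694176506221114 -2.8798936201641894 42.75531392212687 0.08930268331501369
14.275
```

The load is only about the carrier's weight (2.5 N), so it came free. I'll lift to the final height and check.

```bash
python3 - <<'E'
from h import *
m.move_l(W(.0005,0,.184),None,.08); m.dwell(.8)
print(m.current_grip_width()*85,m.current_force(),B(m.current_ee_pos()),m.current_time())
p,d=m.grab_frame("wrist"); cw=m.get_calibration("wrist")
q,e=m.grab_frame("scene"); print("look",[(B(np.array(r["at"])),r["confidence"]) for r in m.look_for("scene","carrier")][:3])
cs=m.get_calibration("scene")
s=cv2.resize(q[130:280,250:450,::-1],None,fx=3,fy=3)
w=cv2.resize(p[...,::-1],None,fx=.75,fy=.75)[:140] if 0 else None
cv2.imwrite("pics/s2.png",s); cv2.imwrite("pics/w3.png",p[...,::-1])
b=B(cloud(e,cs)); col=q.astype(int).sum(-1)
mk=(e>0)&(abs(b[...,0])<.04)&(abs(b[...,1])<.03)&(b[...,2]>.056)&(col>330)
print("light pts",mk.sum(),np.percentile(b[mk],[2,50,98],axis=0).round(3).tolist())
b=B(cloud(d,cw)); col=p.astype(int).sum(-1)
mk=(d>0)&(abs(b[...,0])<.019)&(b[...,1]<.024)&(b[...,1]>-.025)&(col>330)
print("top",mk.sum(),np.percentile(b[mk],[5,50,95],axis=0).round(4).tolist())
E
```

```text
42.42549725440501 [-0.50347344  0.13574232 -2.1945216 ] [ 5.12276489e-04 -1.53049881e-06  1.84000566e-01] 16.4167
look [(array([0.016499  , 0.01194082, 0.1734    ]), 0.81)]
light pts 14 [[-0.02, 0.015, 0.221], [-0.011, 0.019, 0.226], [0.002, 0.022, 0.23]]
top 9614 [[-0.0168, -0.0189, 0.1506], [-0.0, 0.0207, 0.222], [0.0176, 0.0214, 0.2288]]
```

View pics/s2.png

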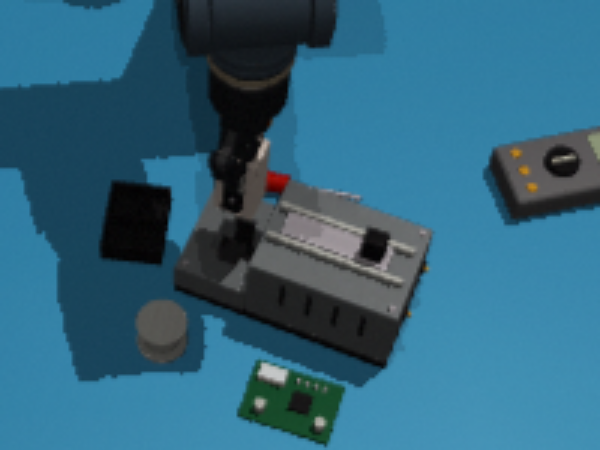

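View pics/w3.png

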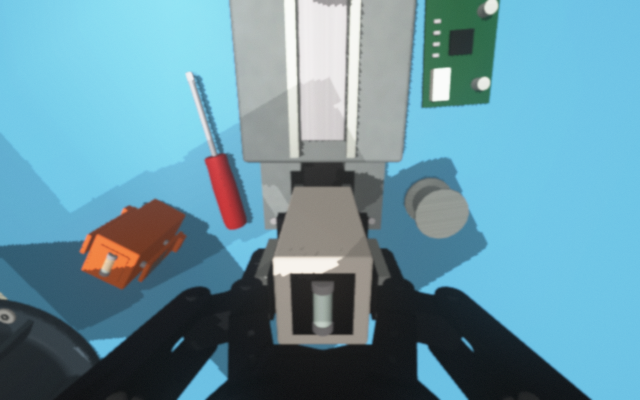

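The scene view shows the carrier clear of its open socket, around (240,180), with the bystanders where they were. In the wrist view it is upright and held on both catches. Its top is at about 0.228 m, so the underside is at about 0.133 m. Handing in.

```bash
python3 -c "
from h import *
print(m.current_joint_vel(),m.current_force(),m.current_grip_width()*85); m.sign_off()"
```

```text
[-0.00026511 -0.00091734  0.00059374 -0.00075976  0.00019273  0.00010348] [-0.64893597  0.26310043 -2.22536882] 42.11496556677018
the job is handed in; nothing more can be done
```

I slid the tongue fully back, pinched both catches, lifted the carrier straight out and handed the job in while still holding it. No verdict was reported.

- **Tongue:** I moved it by its grip to its stop. Afterwards the grip measured y = 0.150 m and the tip y = 0.052 m, so the joint is at about 0.070 m. It started at about 0.013 m, not at 0.
- **Carrier:** Its underside is about 0.133 m above the bench, which is 8 cm above the socket opening. It looks upright and was still at hand-in. The load on the wrist was about 2.2 N, roughly the carrier's weight, and the pictures show it clear of the box.
- **Bystanders:** All looked in place in the last pictures, but I did not measure them.
- **Time:** The last clock reading was 16.4 s of the 51 s allowed, just before hand-in.

**Disagreements:**
- The grip reading came to about 42 mm where 48 mm was expected with both catches pressed home. I put this down to the opening value not being linear in width. The symmetric grip and the free lift fit that both catches were pressed, but I had no direct reading of them.
- The wrist camera read about 1.5 mm too far in box x, which I allowed for.
- Closing on the catches briefly pressed down on the carrier with about 17 N; this went away on lifting.

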